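# Feel the weight shift in a tip-up tin, then pour out the spools

### The arm

A 6-joint arm with a two-finger parallel gripper is mounted at the origin on the work surface; the furniture and walls round the work are solid. World frame = base frame: x ahead of the robot, y to its left, z up, the work surface at z = 0. Lengths are in mm, angles in rad, forces in N, time in s.
With the tool pointing down it reaches from about 350 to 975 mm from the base axis. Payload 7.1 kg.
Tool frame: the origin (TCP) lies midway between the tips of the shut fingers; the grasp point (between the pads) lies 19 mm behind it (ctrl.tcp_to_grasp is the distance from the TCP to the grasp point, in mm); z points along the fingers, y is the line along which they close (so a half turn about z gives the same grasp; the last joint's range is limited). The gripper opens to 88 mm and grips with 3 to 60 N. Pads are 20 mm wide; open, the fingers measure 115 mm over their backs; the gripper's body (75 mm by 178 mm) begins 61 mm behind the grasp point.
Start: joints at [-1.271, 0.423, 1.63, -0, 1.089, -0.019], TCP at [195.909, -593.485, 222.675] pointing down, gripper open.
Joint ranges: [-3, 3], [-0.9, 2.11], [0.09, 2.58], [-1.31, 4.45], [0.11, 2.69], [-2.54, 2.54]. Speed limits (rad/s): [2.39, 2.39, 3.01, 3.14, 3.14, 3.14].

### API

Orientations are given as a rotation vector (axis times angle).
In Python, from workcell import get_obs, cams, ticket, boxes_of, ctrl gives the robot as it stands.
- The arm moves only by the shell command python3 -m creep 'ROWS' [OPENING]. ROWS is JSON, one flat list of numbers, 4 for each row, row after row: the shift along the world's x, y, z in m, then the turn about the world's z in rad. In form: [tx, ty, tz, spin, tx, ty, tz, spin, ...]. A call has 1 to 10 rows; each row is the pose to reach, as a shift and turn from the pose commanded when the call began; what a row does not reach only later rows make up. A row lasts 1/12 s, in which the tool goes at most 41.7 mm and 7.16 degrees, less where a joint would pass 70% of its speed; a pose out of reach is approached as far as the arm can. A call with a gripper value outside its range is refused whole. OPENING is the opening, from 0 (shut) to 1 (fully open), set as the call begins (- or left out, the last holds). The fingers move at their own pace and stop on an object; the grip force is fixed at half the most. Time passes only in rows, so rows that repeat a pose let the fingers close. It gives the time, the measured TCP pose, the force, the opening and the grip force at its end, in the units of the state.
- get_obs(): the state, without advancing time (a new reading comes with each control period).
- cams.get_image(name): name is "side" or "top"; returns (picture, depth): 480x640x3 uint8, red, green, blue; 480x640 float32, mm along the optical axis (not along the pixel's ray), 0 where there is no reading.
- cams.get_calibration(name): a dict with "mtx" (3x3 intrinsics, pixels), "R" (3x3) and "t" (3): a world point X has camera coordinates R X + t. Camera axes: x right, y down, z forward; pixel columns grow to the right and rows downward; lengths in mm; the calibration is good to about 2 mm. A picture is of the moment at which its call begins. get_calibration takes no time and is no camera call.
- ticket.close_job(): hands the job in; it is judged then, once.
Trained networks look in the newest picture that a camera, given by its name, has taken for a name from the list of things; names that differ only in an ending like _2 or _b are one class to them, and where a whole thing is asked for, a point or a joint stands for the part that bears it (a point fixed in the world has none). Each returns a list of dicts, best first, with "score" (0 to 1); they miss things now and then, are a little off and sometimes report something else, mostly with a low value. They report only what shows in the picture. A call takes as long as a camera call. They do not tell look-alikes from the thing itself.
- boxes_of(camera, target): "centre" ([column, row] in pixels, amid what is visible of it).
The state is a dict: "t": time; "qpos": joint angles; "qvel": joint speeds; "joint_torque": joint torques, N m; "ee_pos": TCP position; "orientation": TCP orientation; "ft_force": force on the tool from outside, world axes, zero at the start; "moment": the same for the moment, N m; "width": finger opening in mm; "grasp_force": force on a finger pad.
Only numpy, scipy, OpenCV 4.12 (cv2) and the standard library are available. Lean on these libraries where they do the work, as an engineer would, in place of code of your own. Each camera call takes 0.05 s, during which the arm holds its last target. There are 200 camera calls.

### The job

The covered metal tin hinged on the wooden stand holds thread spools. Take it by the bar handle at its back and slowly tilt it up by only about 20 degrees, and keep it there for two seconds so that you feel the spools roll forward while they all stay inside; then slowly tilt it on, to about 70 degrees, to pour them into the grey tray in front of its lip. When both spools lie in the tray, lower the tin slowly all the way back down on its stand and let go.

Things in the scene. Friction and masses are not known exactly. Their poses are not given: they have to be found in the camera images.
- tin (a joint): Tilt of the tin about its hinge, rad: 0 down on the stand, growing as the handle is lifted, stop at 1.5. Bare-metal box 138 x 84 x 75 mm, about 0.3 kg, covered but for its front mouth; it falls back when let go. Its floor slopes 4 degrees down to the back at rest; a chute rises 40 degrees to the lip, so spools roll forward but stay in from 0.2 to 0.6 rad and roll out at 0.8 to 1.2 rad.
- tin_lip (a point): Middle of the tin's pouring lip, on the hinge axis, 80 mm above the desk. It stays put as the tin tilts, but its axes tilt with the tin: x from the lip to the tin's back (level at rest), y along the hinge, z up. The fixed wooden stand is 150 x 112 mm, with 10 mm thick cheeks 90 mm high either side of the hinge.
- tin_handle (a point): Middle of the tin's handle, a level steel bar 10 mm thick behind the tin, parallel to the hinge; 178 mm behind and 20 mm above the lip in the tin's frame (100 mm above the desk at rest), same axes. 70 mm of bar are free between its side arms, 35 mm between bar and rear wall. Pinched from above across its thickness, it can turn between the fingers.
- tray_in (a point): Centre of the inner floor (5 mm above the desk) of the open grey tray in front of the lip: 160 mm (its x) by 150 mm (its y) outside, 40 mm high, walls 5 mm; fixed to the desk.
- spool_a_center (a point): Centre of the black thread spool, 35 mm in diameter and 55 mm long, 30 g; it starts lying across the tin, at the back, hidden under the cover. The frame's z axis is the spool's axis.
- spool_b_center (a point): Centre of the dark blue thread spool, the same size, lying in the tin just in front of the black one.
Not all that is in view belongs to the job. Of the things that look like the part that bears tray_in, the larger one is meant.

How it is judged:
By the outcome, as a careful person would: the job done as asked, in the order asked, and still so for the second after the job is handed in, with the robot touching nothing.
It also fails if it takes over 58 s, if anything falls off the work surface, if the arm or the gripper's body presses on something with over 40 N, if the wrist force passes 120 N, or if a joint passes its speed limit or range.

## Working session

There is one attempt and no reset: what is moved stays moved. The work goes in short steps, Python scripts to look and compute and a shell command to move; the robot and the scene stay as the last step left them, time stands still between calls to the robot, and variables do not carry over. Pictures are saved under pics/ and viewed, at most 10 in all, crops included, and the job is handed in when it is done.

```bash
ls; mkdir -p pics
cat > h.py <<'E'
import numpy as np,cv2
from workcell import get_obs,cams,ticket,boxes_of,ctrl
def shot(n,f=None):
    im,d=cams.get_image(n)
    if f: cv2.imwrite('pics/'+f,im[:,:,::-1])
    return im,d
def world(n,d,u,v,z=None):
    c=cams.get_calibration(n);K=c['mtx'];R=np.array(c['R']);t=np.array(c['t']).ravel()
    r=np.linalg.inv(K)@np.array([u,v,1.])
    if z is None: return R.T@(r*d-t)
    o=-R.T@t; w=R.T@r
    return o+w*(z-o[2])/w[2]
E
python3 - <<'E'
from h import *
for n in('top','side'):
    im,d=shot(n,n+'0.png')
    for t in('tin','tin_lip','tin_handle','tray_in','spool_a_center'):
        for b in boxes_of(n,t)[:4]:
            u,v=b['centre']; dd=d[int(v),int(u)]
            print(n,t,round(b['score'],2),np.round(b['centre'],0),np.round(world(n,dd,u,v)))
o=get_obs();print(o)
E
```

```text
pics
top tin_lip 0.96 [337. 251.] [475. -45. 116.]
top tin_handle 0.95 [339. 249.] [479. -48. 118.]
top tray_in 0.84 [242. 239.] [539. 128.   8.]
top tray_in 0.65 [230. 358.] [319. 167.   0.]
top spool_a_center 0.3 [338. 248.] [480. -46. 115.]
side tin 0.82 [325. 223.] [493. -17. 111.]
side tin_lip 0.85 [330. 223.] [483. -12. 114.]
side tin_handle 0.81 [328. 224.] [487. -14. 112.]
side tray_in 0.76 [418. 324.] [322. 154.  -1.]
side tray_in 0.57 [299. 303.] [539. 109.   6.]
side spool_a_center 0.4 [332. 227.] [480. -77.  73.]
{'t': 0.6, 'qpos': array([-1.27097387e+00,  4.23051855e-01,  1.62990870e+00, -4.30752335e-05,
        1.08863086e+00, -1.90311622e-02]), 'qvel': array([ 0.00105046, -0.00052181,  0.00231102, -0.0006208 , -0.0001231 ,
       -0.00117175]), 'joint_torque': array([ 1.96900769e-04, -5.44294810e+01, -2.73932719e+01,  6.43993705e-02,
        1.70922565e-02, -2.05972285e-06]), 'ee_pos': array([ 195.91061095, -593.47316221,  222.7017191 ]), 'orientation': array([ 3.10174090e+00,  4.98765032e-01, -5.90880190e-05]), 'ft_force': array([ 0.55497425, -0.55475121,  0.11697778]), 'moment': array([-0.0329292 , -0.06650975,  0.04431131]), 'grasp_force': 0.0, 'width': 87.64551231216876}
```

View pics/top0.png

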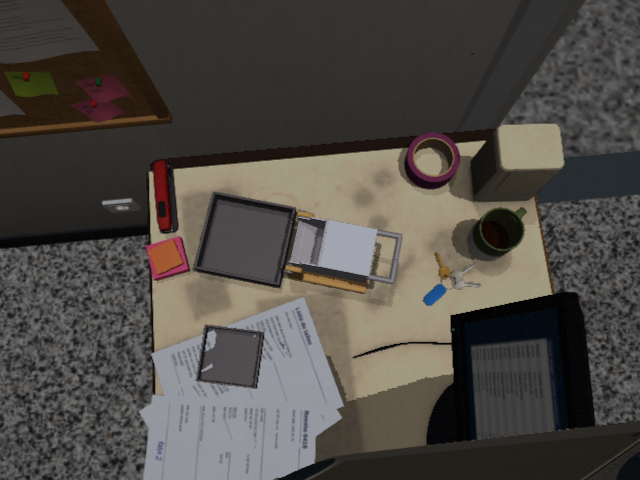

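View pics/side0.png

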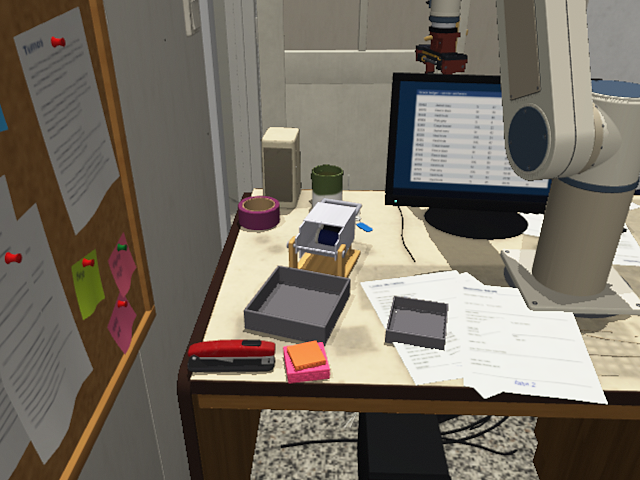

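The top view shows the tin at about (345,250), its bar handle on the right from (402,234) to (393,282), and the lip near (295,247). The large tray is at (245,240), and the small decoy is at (230,357). The monitor at (520,370) stands between the start pose and the handle. The side view shows the blue spool inside the mouth at (328,235). Next I'll measure these points precisely.

Run:
```python
from h import *
im,d=shot('top')
H,W=d.shape
U,V=np.meshgrid(np.arange(W),np.arange(H))
c=cams.get_calibration('top');K=c['mtx'];R=np.array(c['R']);t=np.array(c['t']).ravel()
P=(np.stack([(U-K[0,2])/K[0,0],(V-K[1,2])/K[1,1],np.ones_like(d)],-1)*d[...,None]-t)@R
x,y,z=P[...,0],P[...,1],P[...,2]
print('cam',-R.T@t)
# cover
m=(U>300)&(U<385)&(V>205)&(V<290)&(z>108)&(z<130)
print('cover',P[m].mean(0),m.sum()); r=cv2.minAreaRect(P[m][:,:2].astype(np.float32));print(r)
# handle region
m=(U>378)&(U<410)&(V>222)&(V<290)&(z>85)&(z<125)
q=P[m];print('handle px',m.sum(),q[:,2].mean(),np.percentile(q[:,2],[5,50,95])); r=cv2.minAreaRect(q[:,:2].astype(np.float32));print(r,cv2.boxPoints(r))
# tray rim
m=(U>190)&(U<300)&(V>185)&(V<290)&(z>25)&(z<50)
r=cv2.minAreaRect(P[m][:,:2].astype(np.float32));print('tray',r)
m=(U>205)&(U<280)&(V>205)&(V<275);print(np.median(z[m]))
# obstacles height map cells 50mm
for X in range(100,700,50):
  print(X,[int(np.percentile(z[k],98)) if (k:=((x>=X)&(x<X+50)&(y>=Y)&(y<Y+50)&(d>0))).sum()>3 else -1 for Y in range(-650,50,50)])
```

```text
cam [ 2.68260654e+02 -9.50066516e-01  1.10912081e+03]
cover [480.00159145 -59.43883792 115.67526091] 2650
((480.1849060058594, -59.53424835205078), (141.6942596435547, 87.48196411132812), 73.39051055908203)
handle px 447 105.90186662945914 [102.33696426 105.98559399 109.5184796 ]
((459.938232421875, -134.13912963867188), (38.46249008178711, 93.53011322021484), 83.0560302734375) [[ 411.19116 -147.57547]
 [ 504.03522 -158.88315]
 [ 508.6853  -120.70279]
 [ 415.84125 -109.39511]]
tray ((529.0867309570312, 104.065673828125), (195.27706909179688, 151.25306701660156), 73.00028228759766)
6.695800812344646
100 [-1, -1, -1, -1, -1, -1, -1, -1, 94, 14, 5, 5, 5, 7]
150 [-1, -1, -1, -1, -1, -1, 346, 323, 159, 12, 725, 688, 554, 420]
200 [-1, -1, -1, -1, -1, -1, 346, 310, 145, 788, 808, 5, 7, 8]
250 [-1, -1, -1, -1, -1, -1, 346, 295, 132, 5, 5, 5, 7, 8]
300 [-1, -1, -1, -1, -1, -1, 346, 285, 120, 10, 10, 10, 6, 8]
350 [-1, -1, -1, -1, 6, 6, 5, 146, 88, 6, 5, 5, 5, 7]
400 [-1, -1, -1, 42, 6, 6, 6, 9, 8, 5, 109, 118, 116, 35]
450 [-1, -1, -1, 42, 6, 103, 103, 101, 7, 107, 117, 119, 119, 111]
500 [-1, -1, -1, -1, 6, 103, 103, 92, 6, 5, 116, 119, 119, 98]
550 [-1, -1, -1, -1, 183, 182, 182, 5, 6, 6, 6, 5, 89, 92]
600 [-1, -1, -1, -1, 184, 184, 182, 50, 49, 43, 6, 5, 6, 6]
650 [-1, -1, -1, -1, -1, 179, 8, 50, 50, 46, 5, 6, 6, 5]
```

Run:
```python
from h import *
im,d=shot('top')
def wz(u,v,z): return world('top',0,u,v,z)[:2]
pts=np.array([wz(u,v,105) for v in range(220,295) for u in range(360,412) if 60<world('top',d[v,u],u,v)[2]<135])
cov=np.array([wz(u,v,116) for v in range(205,290) for u in range(318,380) if im[v,u].min()>0 and 108<world('top',d[v,u],u,v)[2]<130 and abs(float(im[v,u,0])-im[v,u,2])<25 ]).astype(np.float32)
r=cv2.minAreaRect(cov);print(r)
for ang in (72,73,74,75,76,77,78):
    a=-np.array([np.cos(np.radians(ang)),np.sin(np.radians(ang))]);b=np.array([-a[1],a[0]])
    s=pts@a; k=s>s.max()-9
    q=pts[k];w=q@b;sl=np.polyfit(w,q@a,1)[0]
    print(ang,s.max().round(1),k.sum(),'b range',w.min().round(1),w.max().round(1),'slope',sl.round(3),'ctr',q.mean(0).round(1), (q@a).min().round(1),'hist',np.histogram(s,bins=np.arange(s.max()-60,s.max()+.1,4))[0])
cv2.imwrite('pics/crop.png',cv2.resize(im[180:310,180:420,::-1],None,fx=3,fy=3,interpolation=cv2.INTER_CUBIC))
```

```text
Traceback (most recent call last):
  File "h.py", line 8, in world
    c=cams.get_calibration(n);K=c['mtx'];R=np.array(c['R']);t=np.array(c['t']).ravel()
ValueError: time passes only in moves, steps and waits
```

```bash
sed -i 's/^def world/import functools\ncal=functools.lru_cache(cams.get_calibration)\ndef world/; s/c=cams.get_calibration(n)/c=cal(n)/' h.py
python3 - <<'E'
from h import *
im,d=shot('top')
def wz(u,v,z): return world('top',0,u,v,z)[:2]
pts=np.array([wz(u,v,105) for v in range(220,295) for u in range(360,412) if 60<world('top',d[v,u],u,v)[2]<135])
cov=np.array([wz(u,v,116) for v in range(205,290) for u in range(318,380) if 108<world('top',d[v,u],u,v)[2]<130 and abs(float(im[v,u,0])-im[v,u,2])<25 ]).astype(np.float32)
r=cv2.minAreaRect(cov);print(r)
for ang in (72,73,74,75,76,77,78):
    a=-np.array([np.cos(np.radians(ang)),np.sin(np.radians(ang))]);b=np.array([-a[1],a[0]])
    s=pts@a; k=s>s.max()-9
    q=pts[k];w=q@b;sl=np.polyfit(w,q@a,1)[0]
    print(ang,s.max().round(1),k.sum(),'b range',w.min().round(1),w.max().round(1),'slope',sl.round(3),'ctr',q.mean(0).round(1), (q@a).min().round(1),'hist',np.histogram(s,bins=np.arange(s.max()-60,s.max()+.1,4))[0])
cv2.imwrite('pics/crop.png',cv2.resize(im[180:310,180:420,::-1],None,fx=3,fy=3,interpolation=cv2.INTER_CUBIC))
E
```

```text
((478.68182373046875, -63.43555450439453), (123.20018768310547, 86.02735137939453), 72.5475082397461)
72 -0.3 250 b range 432.6 521.4 slope -0.009 ctr [ 453.9 -142.1] -9.3 hist [118 121 125 103  28  28  25  26  29  26  26  26  81 118 102]
73 7.6 262 b range 433.1 521.4 slope 0.0 ctr [ 455.2 -142.3] -1.4 hist [118 124 123 114  27  28  26  27  27  25  27  27  72 117 116]
74 16.4 247 b range 433.0 521.2 slope 0.01 ctr [ 456.3 -142.9] 7.4 hist [122 123 124 101  27  28  26  27  26  27  27  25  85 116 100]
75 25.3 226 b range 433.1 520.9 slope 0.018 ctr [ 457.8 -143.7] 16.5 hist [125 123 123  86  27  28  25  27  26  28  26  26 101 112  85]
76 34.2 212 b range 433.0 520.5 slope 0.025 ctr [ 459.7 -144.5] 25.2 hist [124 124 122  73  25  29  25  27  25  29  26  32 105 116  67]
77 43.1 193 b range 432.7 519.9 slope 0.034 ctr [ 461.6 -145.3] 34.1 hist [124 124 116  65  26  26  27  29  22  29  29  42 106 112  54]
78 52.0 176 b range 432.0 519.1 slope 0.042 ctr [ 463.9 -146.1] 43.0 hist [120 124 110  57  29  26  25  30  24  26  29  54 108 103  46]
```

View pics/crop.png

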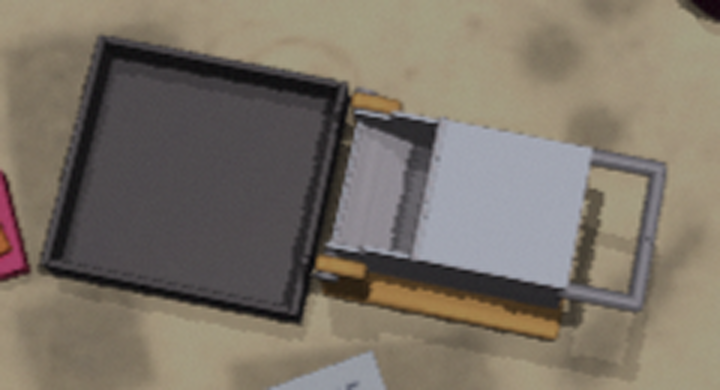

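The tin's axis is at 73° and the bar centre is at about (455.6,-141.9,100). That puts the lip at (507.6,28.3), which fits the crop. The spin needed is about -0.615 rad. I'll go up and over the monitor, which tops out at 346 mm, with the fingers at 30 mm.

```bash
python3 -m creep '[0,0,0.02,0, 0,0,0.05,0, 0,0,0.08,0, 0,0,0.11,0, 0,0,0.14,0, 0,0,0.17,0, 0,0,0.20,0, 0,0,0.23,0, 0,0,0.25,0, 0,0,0.25,0]' 0.34
python3 -m creep '[0.01,0.017,0,-0.02, 0.025,0.043,0,-0.06, 0.04,0.07,0,-0.1, 0.055,0.096,0,-0.14, 0.07,0.122,0,-0.18, 0.085,0.148,0,-0.22, 0.10,0.174,0,-0.26, 0.115,0.2,0,-0.3, 0.13,0.226,0,-0.34, 0.145,0.252,0,-0.38]'
```

```text
t: 1.58
ee_pos: [196.3, -594.8, 478.3]
orientation: [3.093, 0.497, 0.002]
ft_force: [0.0, -0.4, -0.3]
width: 30.0
grasp_force: 0.0
t: 2.42
ee_pos: [341.1, -339.9, 471.6]
orientation: [-3.139, 0.1, 0.001]
ft_force: [0.3, 0.2, 0.8]
width: 29.7
grasp_force: 0.0
```

```bash
python3 -m creep '[0.014,0.025,0,-0.03, 0.028,0.05,0,-0.06, 0.042,0.074,0,-0.09, 0.056,0.098,0,-0.12, 0.07,0.122,0,-0.15, 0.084,0.146,0,-0.18, 0.097,0.17,0,-0.205, 0.108,0.188,0,-0.225, 0.115,0.2,0,-0.235, 0.115,0.2,0,-0.235]'
python3 -m creep '[0,0,-0.02,0, 0,0,-0.05,0, 0,0,-0.08,0, 0,0,-0.11,0, 0,0,-0.14,0, 0,0,-0.17,0, 0,0,-0.2,0, 0,0,-0.23,0, 0,0,-0.25,0, 0,0,-0.25,0]'
python3 - <<'E'
from h import *
from scipy.spatial.transform import Rotation as Ro
o=get_obs();R=Ro.from_rotvec(o['orientation']).as_matrix()
print(o['ee_pos'],R[:,1],np.degrees(np.arctan2(R[1,1],R[0,1])),R[:,2],o['qpos'],ctrl.tcp_to_grasp)
shot('top','top1.png');shot('side','side1.png')
E
```

```text
t: 3.25
ee_pos: [456.5, -139.5, 471.5]
orientation: [-3.107, 0.46, 0.002]
ft_force: [-0.3, 0.2, 0.1]
width: 30.0
grasp_force: 0.0
t: 4.08
ee_pos: [452.3, -141.1, 218.3]
orientation: [-3.106, 0.464, 0.013]
ft_force: [-0.6, 1.2, -0.8]
width: 29.8
grasp_force: 0.0
[ 452.31226298 -141.11310154  218.30695367] [-2.92077330e-01 -9.56394706e-01 -1.27093998e-05] -106.98236377055231 [-0.00821636  0.00252252 -0.99996306] [-3.27364863e-01  2.10121464e-01  1.95345236e+00 -3.03788721e-04
  9.86610080e-01  1.53999821e+00] 18.700000000000003
```

View pics/side1.png

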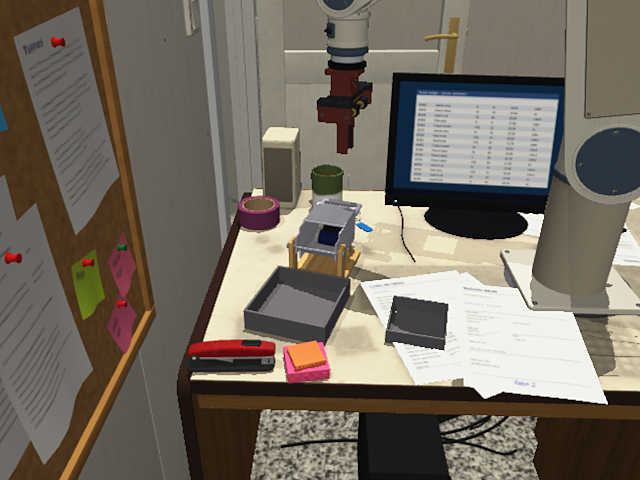

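The gripper is above the bar and lined up with it at -107°, with the fingers narrowed. Next I lower onto the bar.

```bash
python3 -m creep '[0,0,-0.01,0, 0,0,-0.025,0, 0,0,-0.04,0, 0,0,-0.055,0, 0,0,-0.07,0, 0,0,-0.08,0, 0,0,-0.09,0, 0,0,-0.1,0, 0,0,-0.1,0, 0,0,-0.1,0]'
python3 -m creep '[0,0,-0.008,0, 0,0,-0.016,0, 0,0,-0.024,0, 0,0,-0.031,0, 0,0,-0.036,0, 0,0,-0.039,0, 0,0,-0.04,0, 0,0,-0.04,0, 0,0,-0.04,0]'
python3 - <<'E'
from h import *
im,d=shot('top');im2,d=shot('side')
cv2.imwrite('pics/c2.png',np.hstack([cv2.resize(im[190:300,270:430,::-1],(480,330)),cv2.resize(im2[130:290,250:410,::-1],(320,330))]))
E
```

```text
t: 5.02
ee_pos: [455.9, -141.5, 122.5]
orientation: [-3.107, 0.463, 0.001]
ft_force: [-0.6, 0.1, 0.1]
width: 30.2
grasp_force: 0.0
t: 5.77
ee_pos: [456.0, -141.5, 82.8]
orientation: [3.107, -0.464, 0.0]
ft_force: [0.5, 0.1, 0.5]
width: 29.5
grasp_force: 0.0
```

View pics/c2.png

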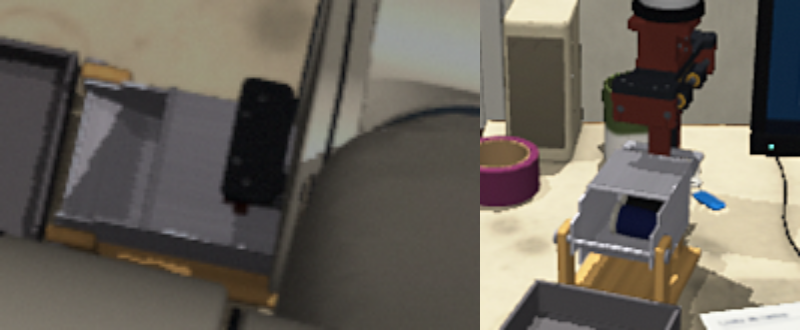

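There's no contact and the fingers straddle the bar, so I'll close.

```bash
python3 -m creep '[0,0,0,0, 0,0,0,0, 0,0,0,0, 0,0,0,0, 0,0,0,0, 0,0,0,0]' 0
python3 - <<'E'
import numpy as np
a=-np.array([.2924,.9563]);r=np.hypot(178,20);p=np.arctan2(20,178)
for th in np.arange(0,72,2.5):
    q=p+np.radians(th);s=r*np.cos(q)-178;z=r*np.sin(q)-20
    print(th,np.round([*(a*s),z],1))
E
```

```text
t: 6.37
ee_pos: [456.0, -141.6, 82.8]
orientation: [3.107, -0.463, 0.0]
ft_force: [-1.3, -1.6, 2.5]
width: 9.3
grasp_force: 30.0
0.0 [-0. -0.  0.]
2.5 [0.3 1.  7.7]
5.0 [ 0.7  2.3 15.4]
7.5 [ 1.2  4.  23.1]
10.0 [ 1.8  5.9 30.6]
12.5 [ 2.5  8.2 38.1]
15.0 [ 3.3 10.8 45.4]
17.5 [ 4.2 13.6 52.6]
20.0 [ 5.1 16.8 59.7]
22.5 [ 6.2 20.3 66.6]
25.0 [ 7.3 24.  73.4]
27.5 [ 8.6 28.1 79.9]
30.0 [ 9.9 32.4 86.3]
32.5 [11.3 36.9 92.5]
35.0 [12.8 41.8 98.5]
37.5 [ 14.3  46.8 104.2]
40.0 [ 15.9  52.1 109.7]
42.5 [ 17.6  57.6 115. ]
45.0 [ 19.4  63.4 120. ]
47.5 [ 21.2  69.3 124.7]
50.0 [ 23.1  75.5 129.2]
52.5 [ 25.   81.8 133.4]
55.0 [ 27.   88.3 137.3]
57.5 [ 29.   94.9 140.9]
60.0 [ 31.1 101.7 144.2]
62.5 [ 33.2 108.6 147.1]
65.0 [ 35.4 115.6 149.8]
67.5 [ 37.5 122.8 152.1]
70.0 [ 39.7 130.  154.1]
```

The grip holds the bar (9.3 mm, 30 N). Now I tilt slowly to 20°.

```bash
python3 -m creep '[0,0,0.0005,0, 0,0.0002,0.0015,0, 0.0001,0.0004,0.003,0, 0.0002,0.0006,0.0047,0, 0.0003,0.0009,0.0065,0, 0.0003,0.0011,0.0083,0, 0.0004,0.0014,0.0101,0, 0.0005,0.0017,0.0119,0, 0.0006,0.002,0.0137,0, 0.0007,0.0023,0.0154,0]'
python3 -m creep '[0.0001,0.0003,0.0015,0, 0.0002,0.0007,0.0031,0, 0.0003,0.001,0.0046,0, 0.0004,0.0014,0.0061,0, 0.0005,0.0017,0.0077,0, 0.0006,0.0021,0.0092,0, 0.0007,0.0025,0.0107,0, 0.0009,0.0028,0.0122,0, 0.001,0.0032,0.0137,0, 0.0011,0.0036,0.0152,0]'
```

```text
t: 7.2
ee_pos: [456.6, -139.3, 98.3]
orientation: [3.107, -0.463, 0.0]
ft_force: [-0.2, -4.4, -2.8]
width: 9.0
grasp_force: 30.0
t: 8.03
ee_pos: [457.7, -135.8, 113.5]
orientation: [3.107, -0.463, 0.0]
ft_force: [-0.4, -5.2, -1.6]
width: 9.2
grasp_force: 30.0
```

```bash
python3 -m creep '[0.0001,0.0004,0.0015,0, 0.0003,0.0009,0.003,0, 0.0004,0.0013,0.0045,0, 0.0006,0.0018,0.006,0, 0.0007,0.0023,0.0075,0, 0.0009,0.0028,0.009,0, 0.001,0.0033,0.0104,0, 0.0012,0.0038,0.0119,0, 0.0013,0.0043,0.0134,0, 0.0015,0.0049,0.0148,0]'
python3 -m creep '[0.0002,0.0006,0.0015,0, 0.0003,0.0011,0.0029,0, 0.0005,0.0017,0.0044,0, 0.0007,0.0023,0.0058,0, 0.0009,0.0029,0.0072,0, 0.0011,0.0036,0.0088,0, 0.0013,0.0043,0.0105,0, 0.0015,0.005,0.0121,0, 0.0017,0.0056,0.0134,0, 0.0018,0.006,0.0143,0]'
python3 -m creep '[0,0,0,0, 0,0,0,0, 0,0,0,0, 0,0,0,0, 0,0,0,0, 0,0,0,0, 0,0,0,0, 0,0,0,0, 0,0,0,0, 0,0,0,0]'
python3 -m creep '[0,0,0,0, 0,0,0,0, 0,0,0,0, 0,0,0,0, 0,0,0,0, 0,0,0,0, 0,0,0,0, 0,0,0,0, 0,0,0,0, 0,0,0,0]'
python3 -m creep '[0,0,0,0, 0,0,0,0, 0,0,0,0, 0,0,0,0, 0,0,0,0, 0,0,0,0, 0,0,0,0, 0,0,0,0, 0,0,0,0, 0,0,0,0]'
python3 - <<'E'
from h import *
im,d=shot('top');im2,d=shot('side')
cv2.imwrite('pics/c3.png',np.hstack([cv2.resize(im[190:300,170:430,::-1],(480,330)),cv2.resize(im2[130:330,230:430,::-1],(320,330))]))
E
```

```text
t: 8.87
ee_pos: [459.1, -131.1, 128.4]
orientation: [3.106, -0.463, 0.0]
ft_force: [-1.4, -7.0, 0.9]
width: 9.0
grasp_force: 30.0
t: 9.7
ee_pos: [460.9, -125.3, 142.8]
orientation: [3.106, -0.463, 0.0]
ft_force: [-1.2, -8.1, 1.0]
width: 8.8
grasp_force: 30.0
t: 10.53
ee_pos: [460.9, -125.3, 142.7]
orientation: [3.106, -0.463, 0.0]
ft_force: [-1.8, -7.7, 0.6]
width: 9.1
grasp_force: 30.0
t: 11.37
ee_pos: [460.9, -125.3, 142.7]
orientation: [3.106, -0.463, 0.0]
ft_force: [-2.0, -8.2, 1.8]
width: 9.1
grasp_force: 30.0
t: 12.2
ee_pos: [460.9, -125.3, 142.7]
orientation: [3.106, -0.463, 0.0]
ft_force: [-1.4, -7.6, 1.6]
width: 9.0
grasp_force: 30.0
```

View pics/c3.png

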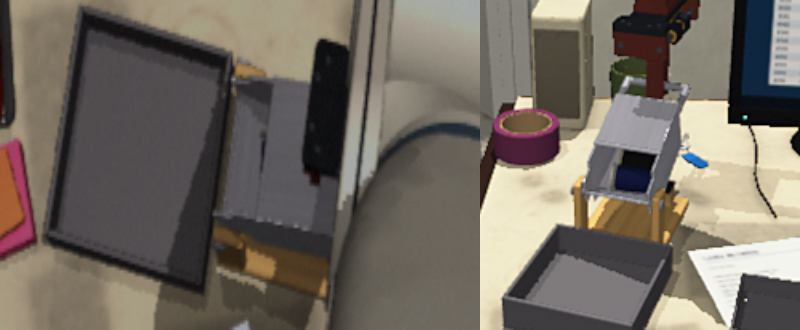

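The picture shows both spools rolled forward but still behind the chute in the tin, with the tray empty. The hold lasted 2.5 s. Tilting on, slowly.

```bash
python3 -m creep '[0.0002,0.0007,0.0014,0, 0.0004,0.0014,0.0027,0, 0.0007,0.0022,0.0041,0, 0.0009,0.0029,0.0055,0, 0.0011,0.0036,0.0068,0, 0.0013,0.0043,0.0082,0, 0.0015,0.005,0.0096,0, 0.0018,0.0058,0.011,0, 0.002,0.0065,0.0123,0, 0.0022,0.0072,0.0137,0]'
python3 -m creep '[0.0003,0.0008,0.0013,0, 0.0005,0.0017,0.0026,0, 0.0008,0.0025,0.0039,0, 0.001,0.0034,0.0052,0, 0.0013,0.0042,0.0064,0, 0.0016,0.005,0.0077,0, 0.0018,0.0059,0.009,0, 0.0021,0.0067,0.0103,0, 0.0023,0.0076,0.0116,0, 0.0026,0.0084,0.0129,0]'
python3 -m creep '[0.0003,0.0009,0.0012,0, 0.0006,0.0019,0.0024,0, 0.0009,0.0028,0.0037,0, 0.0012,0.0038,0.0049,0, 0.0014,0.0047,0.0061,0, 0.0017,0.0056,0.0073,0, 0.002,0.0066,0.0085,0, 0.0023,0.0075,0.0098,0, 0.0026,0.0085,0.011,0, 0.0029,0.0094,0.0122,0]'
```

```text
t: 13.13
ee_pos: [463.1, -118.3, 156.6]
orientation: [3.106, -0.462, 0.0]
ft_force: [-2.0, -8.2, 2.4]
width: 9.3
grasp_force: 30.0
t: 13.97
ee_pos: [465.5, -110.3, 169.7]
orientation: [3.105, -0.462, -0.0]
ft_force: [-2.7, -10.7, 4.3]
width: 9.4
grasp_force: 30.0
t: 14.8
ee_pos: [468.2, -101.2, 182.1]
orientation: [3.104, -0.462, -0.0]
ft_force: [-5.0, -12.4, 8.6]
width: 9.4
grasp_force: 30.0
```

Outward force is building slowly, so the commanded radius is slightly short. I'll ease it outward by about 1.5 mm.

```bash
python3 -m creep '[0.0003,0.0009,0.0012,0, 0.0006,0.0019,0.0025,0, 0.0008,0.0028,0.0037,0, 0.0011,0.0037,0.0049,0, 0.0014,0.0047,0.0062,0, 0.0017,0.0056,0.0074,0, 0.002,0.0065,0.0086,0, 0.0022,0.0074,0.0098,0, 0.0025,0.0084,0.0111,0, 0.0028,0.0093,0.0123,0]'
python3 -m creep '[0.0003,0.0011,0.0011,0, 0.0007,0.0022,0.0022,0, 0.001,0.0033,0.0033,0, 0.0014,0.0044,0.0044,0, 0.0017,0.0055,0.0054,0, 0.002,0.0066,0.0065,0, 0.0024,0.0077,0.0075,0, 0.0027,0.0088,0.0086,0, 0.003,0.0099,0.0096,0, 0.0034,0.011,0.0106,0]'
```

```text
t: 15.63
ee_pos: [471.3, -90.9, 194.1]
orientation: [3.106, -0.463, 0.0]
ft_force: [-2.4, -5.9, 2.1]
width: 9.2
grasp_force: 30.0
t: 16.47
ee_pos: [474.6, -79.9, 204.7]
orientation: [3.106, -0.463, -0.0]
ft_force: [-0.7, -6.8, 3.0]
width: 9.1
grasp_force: 30.0
```

```bash
python3 -m creep '[0.0004,0.0012,0.001,0, 0.0007,0.0024,0.002,0, 0.0011,0.0036,0.0029,0, 0.0015,0.0048,0.0038,0, 0.0018,0.006,0.0048,0, 0.0022,0.0072,0.0057,0, 0.0026,0.0084,0.0067,0, 0.003,0.0096,0.0076,0, 0.0033,0.0108,0.0086,0, 0.0037,0.012,0.0095,0]'
python3 -m creep '[0.0004,0.0013,0.0008,0, 0.0008,0.0026,0.0017,0, 0.0012,0.0038,0.0025,0, 0.0016,0.0051,0.0034,0, 0.002,0.0064,0.0042,0, 0.0023,0.0077,0.005,0, 0.0027,0.009,0.0059,0, 0.0031,0.0102,0.0067,0, 0.0035,0.0115,0.0076,0, 0.0039,0.0128,0.0084,0]'
```

```text
t: 17.3
ee_pos: [478.3, -68.0, 214.4]
orientation: [3.106, -0.463, -0.0]
ft_force: [-3.1, -7.4, 5.2]
width: 8.6
grasp_force: 30.0
t: 18.13
ee_pos: [482.4, -54.9, 222.7]
orientation: [3.106, -0.463, 0.0]
ft_force: [-1.1, -4.5, 4.4]
width: 9.1
grasp_force: 30.0
```

```bash
python3 -m creep '[0.0004,0.0013,0.0007,0, 0.0008,0.0027,0.0014,0, 0.0012,0.004,0.0022,0, 0.0016,0.0054,0.0029,0, 0.002,0.0067,0.0036,0, 0.0025,0.008,0.0043,0, 0.0029,0.0094,0.005,0, 0.0033,0.0107,0.0058,0, 0.0037,0.012,0.0065,0, 0.0041,0.0133,0.0072,0]'
python3 -m creep '[0.0004,0.0014,0.0006,0, 0.0009,0.0028,0.0012,0, 0.0013,0.0042,0.0018,0, 0.0017,0.0056,0.0024,0, 0.0022,0.0069,0.003,0, 0.0026,0.0083,0.0036,0, 0.003,0.0097,0.0042,0, 0.0034,0.0111,0.0047,0, 0.0039,0.0125,0.0053,0, 0.0043,0.0139,0.0058,0]'
python3 -m creep '[0.0004,0.0014,0.0005,0, 0.0009,0.0029,0.001,0, 0.0013,0.0043,0.0015,0, 0.0017,0.0058,0.002,0, 0.0022,0.0072,0.0024,0, 0.0026,0.0086,0.0028,0, 0.003,0.0101,0.0033,0, 0.0034,0.0115,0.0037,0, 0.0039,0.013,0.0041,0, 0.0043,0.0144,0.0044,0]'
python3 -m creep '[0,0,0,0, 0,0,0,0, 0,0,0,0, 0,0,0,0, 0,0,0,0, 0,0,0,0, 0,0,0,0, 0,0,0,0, 0,0,0,0, 0,0,0,0]'
python3 - <<'E'
from h import *
im,d=shot('top');im2,d=shot('side')
cv2.imwrite('pics/c4.png',np.hstack([cv2.resize(im[190:300,170:430,::-1],(480,330)),cv2.resize(im2[130:330,230:430,::-1],(320,330))]))
E
```

```text
t: 18.97
ee_pos: [486.5, -41.2, 229.4]
orientation: [3.107, -0.463, -0.0]
ft_force: [-1.4, -5.2, 4.5]
width: 9.3
grasp_force: 30.0
t: 19.8
ee_pos: [490.8, -27.1, 234.8]
orientation: [-3.107, 0.464, 0.001]
ft_force: [-0.8, -3.2, 2.3]
width: 9.2
grasp_force: 30.0
t: 20.63
ee_pos: [495.3, -12.9, 239.5]
orientation: [-3.107, 0.464, -0.0]
ft_force: [-0.5, -1.7, 3.5]
width: 9.2
grasp_force: 30.0
t: 21.47
ee_pos: [495.3, -13.1, 239.5]
orientation: [3.107, -0.464, 0.0]
ft_force: [-1.3, -2.6, 4.9]
width: 9.0
grasp_force: 30.0
```

View pics/c4.png

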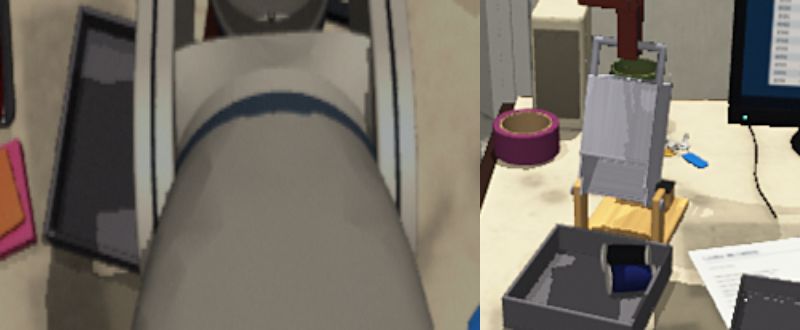

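Both spools lie in the tray, black and blue side by side near the lip end. Now I lower slowly.

```bash
python3 -m creep '[-0.0004,-0.0014,-0.0003,0, -0.0009,-0.0029,-0.0007,0, -0.0013,-0.0043,-0.0011,0, -0.0017,-0.0058,-0.0015,0, -0.0022,-0.0072,-0.002,0, -0.0026,-0.0086,-0.0024,0, -0.003,-0.0101,-0.0029,0, -0.0034,-0.0115,-0.0034,0, -0.0039,-0.013,-0.0039,0, -0.0043,-0.0144,-0.0044,0]'
python3 -m creep '[-0.0004,-0.0014,-0.0005,0, -0.0009,-0.0028,-0.001,0, -0.0013,-0.0042,-0.0016,0, -0.0017,-0.0056,-0.0022,0, -0.0022,-0.0069,-0.0028,0, -0.0026,-0.0083,-0.0034,0, -0.003,-0.0097,-0.004,0, -0.0034,-0.0111,-0.0046,0, -0.0039,-0.0125,-0.0052,0, -0.0043,-0.0139,-0.0058,0]'
python3 -m creep '[-0.0004,-0.0013,-0.0007,0, -0.0008,-0.0027,-0.0014,0, -0.0012,-0.004,-0.0022,0, -0.0016,-0.0054,-0.0029,0, -0.002,-0.0067,-0.0036,0, -0.0025,-0.008,-0.0043,0, -0.0029,-0.0094,-0.005,0, -0.0033,-0.0107,-0.0058,0, -0.0037,-0.012,-0.0065,0, -0.0041,-0.0133,-0.0072,0]'
python3 -m creep '[-0.0004,-0.0013,-0.0008,0, -0.0008,-0.0026,-0.0017,0, -0.0012,-0.0038,-0.0025,0, -0.0016,-0.0051,-0.0034,0, -0.002,-0.0064,-0.0042,0, -0.0023,-0.0077,-0.005,0, -0.0027,-0.009,-0.0059,0, -0.0031,-0.0102,-0.0067,0, -0.0035,-0.0115,-0.0076,0, -0.0039,-0.0128,-0.0084,0]'
python3 -m creep '[-0.0004,-0.0012,-0.001,0, -0.0007,-0.0024,-0.002,0, -0.0011,-0.0036,-0.0029,0, -0.0015,-0.0048,-0.0038,0, -0.0018,-0.006,-0.0048,0, -0.0022,-0.0072,-0.0057,0, -0.0026,-0.0084,-0.0067,0, -0.003,-0.0096,-0.0076,0, -0.0033,-0.0108,-0.0086,0, -0.0037,-0.012,-0.0095,0]'
```

```text
t: 22.4
ee_pos: [490.9, -27.4, 235.0]
orientation: [-3.107, 0.464, -0.0]
ft_force: [-1.9, -1.3, 5.4]
width: 9.1
grasp_force: 30.0
t: 23.23
ee_pos: [486.6, -41.3, 228.9]
orientation: [-3.107, 0.464, -0.0]
ft_force: [1.5, -0.5, 0.1]
width: 9.4
grasp_force: 30.0
t: 24.07
ee_pos: [482.5, -54.8, 222.0]
orientation: [3.107, -0.464, -0.0]
ft_force: [1.9, -0.3, 0.2]
width: 8.9
grasp_force: 30.0
t: 24.9
ee_pos: [478.6, -67.4, 213.4]
orientation: [-3.107, 0.464, 0.0]
ft_force: [1.2, -1.2, 0.4]
width: 9.0
grasp_force: 30.0
t: 25.73
ee_pos: [474.9, -79.4, 203.9]
orientation: [-3.107, 0.464, 0.0]
ft_force: [1.4, 0.5, -1.1]
width: 9.2
grasp_force: 30.0
```

Forces are low, so I continue down to 0.

```bash
python3 -m creep '[-0.0003,-0.0011,-0.0011,0, -0.0007,-0.0022,-0.0022,0, -0.001,-0.0033,-0.0033,0, -0.0014,-0.0044,-0.0043,0, -0.0017,-0.0056,-0.0053,0, -0.0021,-0.0067,-0.0063,0, -0.0024,-0.0078,-0.0074,0, -0.0028,-0.009,-0.0084,0, -0.0031,-0.0101,-0.0094,0, -0.0035,-0.0113,-0.0104,0]'
python3 -m creep '[-0.0003,-0.001,-0.0011,0, -0.0006,-0.0021,-0.0023,0, -0.0009,-0.0031,-0.0034,0, -0.0012,-0.0041,-0.0046,0, -0.0016,-0.0052,-0.0057,0, -0.0019,-0.0062,-0.0068,0, -0.0022,-0.0072,-0.008,0, -0.0025,-0.0082,-0.0091,0, -0.0028,-0.0093,-0.0103,0, -0.0031,-0.0103,-0.0114,0]'
python3 -m creep '[-0.0003,-0.0009,-0.0012,0, -0.0006,-0.0019,-0.0024,0, -0.0009,-0.0028,-0.0037,0, -0.0012,-0.0038,-0.0049,0, -0.0014,-0.0047,-0.0061,0, -0.0017,-0.0056,-0.0073,0, -0.002,-0.0066,-0.0085,0, -0.0023,-0.0075,-0.0098,0, -0.0026,-0.0085,-0.011,0, -0.0029,-0.0094,-0.0122,0]'
python3 -m creep '[-0.0003,-0.0008,-0.0013,0, -0.0005,-0.0017,-0.0026,0, -0.0008,-0.0025,-0.0039,0, -0.001,-0.0034,-0.0052,0, -0.0013,-0.0042,-0.0064,0, -0.0016,-0.005,-0.0077,0, -0.0018,-0.0059,-0.009,0, -0.0021,-0.0067,-0.0103,0, -0.0023,-0.0076,-0.0116,0, -0.0026,-0.0084,-0.0129,0]'
python3 -m creep '[-0.0002,-0.0007,-0.0014,0, -0.0004,-0.0014,-0.0027,0, -0.0007,-0.0022,-0.0041,0, -0.0009,-0.0029,-0.0055,0, -0.0011,-0.0036,-0.0068,0, -0.0013,-0.0043,-0.0082,0, -0.0015,-0.005,-0.0096,0, -0.0018,-0.0058,-0.011,0, -0.002,-0.0065,-0.0123,0, -0.0022,-0.0072,-0.0137,0]'
```

```text
t: 26.57
ee_pos: [471.3, -90.6, 193.5]
orientation: [-3.107, 0.464, 0.0]
ft_force: [2.4, 2.0, -1.4]
width: 9.3
grasp_force: 30.0
t: 27.4
ee_pos: [468.2, -100.9, 182.1]
orientation: [-3.107, 0.464, 0.0]
ft_force: [-0.1, 2.7, -0.9]
width: 9.0
grasp_force: 30.0
t: 28.23
ee_pos: [465.3, -110.3, 169.8]
orientation: [-3.107, 0.464, 0.0]
ft_force: [-0.6, 1.6, -2.6]
width: 8.7
grasp_force: 30.0
t: 29.07
ee_pos: [462.8, -118.7, 157.0]
orientation: [-3.107, 0.464, 0.0]
ft_force: [0.6, 4.1, -1.8]
width: 9.0
grasp_force: 30.0
t: 29.9
ee_pos: [460.6, -125.9, 143.3]
orientation: [-3.107, 0.464, -0.0]
ft_force: [0.2, 4.2, -2.3]
width: 9.5
grasp_force: 30.0
```

```bash
python3 -m creep '[-0.0002,-0.0006,-0.0014,0, -0.0004,-0.0012,-0.0029,0, -0.0005,-0.0018,-0.0043,0, -0.0007,-0.0024,-0.0058,0, -0.0009,-0.003,-0.0072,0, -0.0011,-0.0036,-0.0086,0, -0.0013,-0.0042,-0.0101,0, -0.0014,-0.0048,-0.0115,0, -0.0016,-0.0054,-0.013,0, -0.0018,-0.006,-0.0144,0]'
python3 -m creep '[-0.0001,-0.0005,-0.0015,0, -0.0003,-0.001,-0.003,0, -0.0004,-0.0014,-0.0044,0, -0.0006,-0.0019,-0.0059,0, -0.0007,-0.0024,-0.0074,0, -0.0009,-0.0029,-0.0089,0, -0.001,-0.0034,-0.0104,0, -0.0012,-0.0038,-0.0118,0, -0.0013,-0.0043,-0.0133,0, -0.0014,-0.0047,-0.0148,0]'
python3 -m creep '[-0.0001,-0.0003,-0.0015,0, -0.0002,-0.0006,-0.003,0, -0.0003,-0.001,-0.0046,0, -0.0004,-0.0013,-0.0061,0, -0.0005,-0.0016,-0.0076,0, -0.0006,-0.0019,-0.0091,0, -0.0007,-0.0022,-0.0106,0, -0.0008,-0.0026,-0.0122,0, -0.0009,-0.0029,-0.0137,0, -0.001,-0.0032,-0.0152,0]'
python3 -m creep '[-0.0001,-0.0002,-0.0017,0, -0.0001,-0.0004,-0.0034,0, -0.0002,-0.0006,-0.0051,0, -0.0003,-0.0008,-0.0068,0, -0.0003,-0.001,-0.0085,0, -0.0004,-0.0012,-0.0102,0, -0.0005,-0.0014,-0.0119,0, -0.0005,-0.0016,-0.0135,0, -0.0006,-0.0018,-0.0148,0, -0.0006,-0.0019,-0.0156,0]'
```

```text
t: 30.73
ee_pos: [458.8, -131.9, 128.9]
orientation: [-3.107, 0.464, 0.0]
ft_force: [-0.2, 4.9, -1.8]
width: 9.5
grasp_force: 30.0
t: 31.57
ee_pos: [457.3, -136.6, 114.1]
orientation: [-3.107, 0.464, 0.0]
ft_force: [-0.4, 4.8, -1.1]
width: 9.0
grasp_force: 30.0
t: 32.4
ee_pos: [456.4, -140.0, 98.9]
orientation: [3.107, -0.464, -0.0]
ft_force: [-2.0, 2.2, -2.0]
width: 9.1
grasp_force: 30.0
t: 33.23
ee_pos: [456.8, -141.9, 85.7]
orientation: [-3.107, 0.464, -0.003]
ft_force: [-9.6, 3.7, 37.4]
width: 9.3
grasp_force: 30.0
```

The tin is seated: the stand pushes up and the bar has slipped about 2 mm in the grip. I'll relieve the load, open to 30 mm, and go up.

```bash
python3 -m creep '[0,0,0.001,0, 0,0,0.0016,0, 0,0,0.0018,0, 0,0,0.0018,0]'
python3 -m creep '[0,0,0,0, 0,0,0,0, 0,0,0,0, 0,0,0,0, 0,0,0,0]' 0.34
python3 -m creep '[0,0,0.003,0, 0,0,0.008,0, 0,0,0.015,0, 0,0,0.025,0, 0,0,0.035,0, 0,0,0.05,0, 0,0,0.065,0, 0,0,0.08,0, 0,0,0.095,0, 0,0,0.11,0]'
python3 -m creep '[0,-0.005,0.02,0, 0,-0.02,0.045,0, 0,-0.04,0.07,0, 0,-0.06,0.095,0, 0,-0.08,0.115,0, 0,-0.1,0.13,0, 0,-0.115,0.14,0, 0,-0.12,0.145,0, 0,-0.12,0.145,0, 0,-0.12,0.145,0]'
python3 - <<'E'
from h import *
im,d=shot('top');im2,d2=shot('side')
for t in('tin_handle','spool_a_center'):
    for b in boxes_of('top',t)[:3]:
        u,v=b['centre'];print(t,b['score'],u,v,world('top',d[int(v),int(u)],u,v).round())
cv2.imwrite('pics/c5.png',np.hstack([cv2.resize(im[170:320,170:430,::-1],(480,330)),cv2.resize(im2[130:330,230:430,::-1],(320,330))]))
E
```

```text
t: 33.57
ee_pos: [456.9, -141.9, 86.0]
orientation: [3.107, -0.464, 0.004]
ft_force: [-2.8, 1.6, 10.1]
width: 8.9
grasp_force: 30.0
t: 33.98
ee_pos: [455.9, -141.8, 85.1]
orientation: [-3.107, 0.464, -0.0]
ft_force: [0.1, -0.2, 0.2]
width: 29.9
grasp_force: 0.0
t: 34.82
ee_pos: [455.9, -141.8, 197.2]
orientation: [3.107, -0.464, 0.002]
ft_force: [0.9, 0.5, -1.1]
width: 30.0
grasp_force: 0.0
t: 35.65
ee_pos: [455.4, -261.3, 340.3]
orientation: [-3.107, 0.464, 0.0]
ft_force: [0.4, -0.8, 0.3]
width: 29.8
grasp_force: 0.0
tin_handle 0.86 337.4 248.8 [479. -45. 116.]
spool_a_center 0.76 273.5 253.5 [498.  69.  39.]
```

View pics/c5.png

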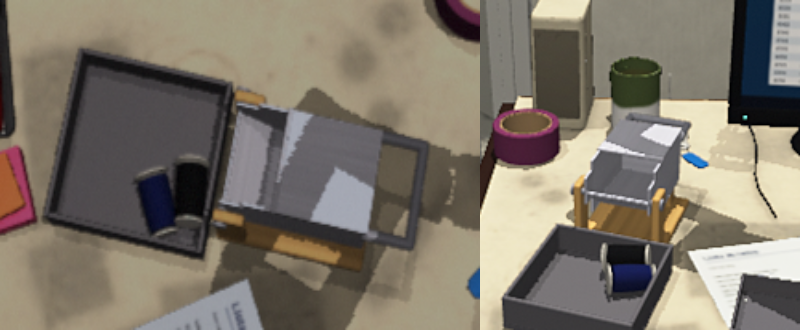

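The picture shows both spools lying in the large tray, the tin empty and back down, and the gripper clear.

```bash
python3 -c "
from workcell import ticket
print(ticket.close_job())"
```

```text
the job is handed in; nothing more can be done
None
```

The job is done and handed in: I tilted the tin to 20° and held it 2.5 s with both spools inside, poured them into the large grey tray at 70°, then lowered the tin onto its stand and let go at about 34 s, with the gripper well clear.

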